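# Shut a control box and lock its quarter-turn stud

### The arm

A 7-joint arm with a two-finger parallel gripper is mounted at the origin on a cart in front of the work surface, level with it; the furniture and walls round the work are solid. World frame = base frame: x ahead of the robot, y to its left, z up, the work surface at z = 0. Lengths are in m, angles in rad, forces in N, time in s.
With the tool pointing down it reaches from about 0.4 to 0.85 m from the base axis. Payload 4.4 kg.
Tool frame: the origin (TCP) lies at the very end of the fingers, on their centre line; the grasp point (between the pads) lies 19 mm behind it; z points along the fingers, y is the line along which they close (so a half turn about z gives the same grasp; the last joint's range is limited). The gripper opens to 94 mm and grips with 3 to 60 N. Pads are 16 mm wide; open, the fingers measure 119 mm over their backs; the gripper's body (75 mm by 177 mm) begins 78 mm behind the grasp point.
Start: joints at [1.201, 0.628, 0.038, 1.517, -0.027, 0.996, -0.02], TCP at [0.194, -0.62, 0.205] pointing down, gripper open.
Joint ranges: [-3.06, 3.06], [-0.37, 2.12], [-1.25, 1.32], [0.18, 2.47], [-1.1, 4.24], [0.23, 1.98], [-2.94, 2.94]. Speed limits (rad/s): [2.57, 2.57, 3.14, 3.14, 3.14, 3.14, 3.14].

### API

Orientations are given as a rotation vector (axis times angle).
In Python, from workcell import * gives the robot as it stands.
- The arm moves only by the tool move_arm, never from a script. Its argument "series" is a list of rows, each a list of 3 entries, a list of its own where there are three numbers: the shift along the tool's x, y, z in mm, then the turn, a rotation vector about the tool's x, y, z in degrees, then the gripper's target within -1 to 1 (shut at 1, half-way at 0, fully open at -1). In form: [[[tx, ty, tz], [wx, wy, wz], hand], ...]. A call has 1 to 5 rows; each row is the pose to reach, as a shift and turn from the pose commanded when the call began, along the tool's axes at that moment; what a row does not reach only later rows make up. A row lasts 1/12 s, in which the tool goes at most 41.7 mm and 7.16 degrees, less where a joint would pass 70% of its speed; a pose out of reach is approached as far as the arm can. A call with a gripper value outside its range is refused whole. The fingers move at their own pace and stop on an object; "grip_force" is the grip in N (left out, the last holds). Time passes only in rows, so rows that repeat a pose let the fingers close. It gives the time, the measured TCP pose, the force, the opening and the grip force at its end, in the units of the state.
- get_state(): the state, without advancing time (a new reading comes with each control period).
- camera(name): name is "side" or "top" or "wrist"; returns a dict with "frame" (420x560x3 uint8, red, green, blue), "fx", "fy", "cx", "cy" (pixels), "position" and "orientation" of the camera in the world. Camera axes: x right, y up, looking along -z (the intrinsics and any distortion apply to the point x, -y, -z); pixel columns grow to the right and rows downward; lengths in m; the calibration is good to about 2 mm. A picture is of the moment at which its call begins. There is no depth.
- hand_in(): hands the job in; it is judged then, once.
The state is a dict: "time_s": time; "q": joint angles; "qd": joint speeds; "tau": joint torques, N m; "tool_pos": TCP position; "ee_rot": TCP orientation; "force": force on the tool from outside, world axes, zero at the start; "ft_torque": the same for the moment, N m; "gripper_width": finger opening in m; "finger_force": force on a finger pad.
Only numpy, scipy, OpenCV 4.12 (cv2) and the standard library are available. Lean on these libraries where they do the work, as an engineer would, in place of code of your own. Each camera call takes 0.05 s, during which the arm holds its last target. There are 200 camera calls.

### The job

Shut the cover of the grey control box and fasten it with its sprung quarter-turn stud: push the stud in, turn it a quarter turn clockwise and let it spring back up into its lock, so that it stays locked when you let go. How deep the stud has to go differs from box to box and cannot be seen, so push and turn gently, by feel, and never force it against its socket; leave the two small tins and the tape measure where they stand.

Things in the scene. Friction and masses are not known exactly. Their poses are not given: they have to be found in the camera images.
- control_box: Grey painted steel box, 150 (its x) x 120 (its y) x 60 mm high, fixed to the bench by four lugs (which reach 77 mm to either side in y); turned by up to 0.3 rad. Origin: centre of its underside, z up. Its cover is hinged along its +x (far) top edge at x = +75, z = 60 mm.
- cover (a joint): Opening angle of the grey cover plate, rad: 0 = shut, starts 0.4 to 0.75, rises to 1.2. The plate is 156 x 126 x 5 mm; its underside lies at the box's z = 60 mm and its top at 65 mm when shut. Its stiff hinge keeps it wherever it is left; 0.3 N m (about 3 to 4 N pressed down 80 mm from the hinge) closes it.
- cover_lip (a point): Centre of the top of the small lip on the cover's free edge, 158 mm from the hinge axis. z is normal to the cover, x points to the hinge.
- stud_in (a joint): Depth of the stud, m: 0 = sprung out, limit 0.0235. Spring 2.7 N at 0, plus 0.45 N per mm (13 N at most). It can be turned only within 2 mm of the socket's bottom, which is met at 13 to 22 mm, hidden and different each time; there the force rises steeply. Locked, it rests 5 mm above the bottom. Released unlocked, it turns back and springs out by itself.
- stud_turn (a joint): Turn of the stud, rad: 0 = open (wing along the box's x), grows clockwise seen from above, hard stop at 1.6. Turn it beyond about 1.45, then let it up 3 mm into its lock notches, where a light return spring (under 0.06 N m) leaves it at about 1.4. Not pushed in far enough, it is blocked at about 0.2.
- stud_grip (a point): Point on the stud's axis in its black wing, 49 mm above the cover's underside when out; sinks with the stud. Wing: 40 mm long (point's x), 12 thick (y), 24 high, top 10 mm above this point, on a 52 mm round flange whose top is 14 mm below this point and turns with it. Cover shut and stud open: its axes are the box's and it stands at the box's x = -40 mm, y = 0, z = 109 mm.
- receiver: Steel bracket with the slotted socket inside the box under the stud, hidden once the cover is shut. Origin: on the stud's axis, in the plane of the box's underside; it does not show how deep the socket sits. It must not be pressed with more than 18 N, downwards (on top of the spring) or in turning a stud that is blocked.
- pot_white: White tin of 71 mm diameter, 75 mm high, standing on the bench to the right of the box; bystander. Origin: centre of its underside.
- pot_grey: Grey tin of 63 mm diameter, 60 mm high, standing farther to the right of the box; bystander. Origin: centre of its underside.
- tape_measure: Yellow tape measure, 62 x 91 x 35 mm, lying behind the box; bystander. Origin: centre of its underside.

How it is judged:
On the way:
1. the cover is shut (within 0.03 rad) (value of joint cover below 0.03 rad), for 0.1 s.
At the end, for the whole second after the job is handed in: The cover is shut (within 0.03 rad) and the stud, let go and at rest, stays locked: turned by more than 1.2 rad clockwise and held 6 to 18.5 mm in by its socket (value of joint cover below 0.03 rad and value of joint stud_turn above 1.2 rad and value of joint stud_in between 0.006 and 0.0185 m and velocity of joint stud_turn between -0.1 and 0.1 rad/s and velocity of joint stud_in between -0.01 and 0.01 m/s and velocity of joint cover between -0.05 and 0.05 rad/s); the robot touches nothing.
It fails at once if the stud is pressed against its socket with more than 18 N (contact force between receiver and anything else above 18 N).
It fails at once if the white tin is moved by more than 25 mm (distance of pot_white from where it was at the start of the episode above 0.025 m).
It fails at once if the grey tin is moved by more than 25 mm (distance of pot_grey from where it was at the start of the episode above 0.025 m).
It fails at once if the tape measure is moved by more than 25 mm (distance of tape_measure from where it was at the start of the episode above 0.025 m).
It also fails if it takes over 67 s, if anything falls off the work surface, if the arm or the gripper's body presses on something with over 40 N, if the wrist force passes 120 N, or if a joint passes its speed limit or range.

## Working session

There is one attempt and no reset: what is moved stays moved. The work goes in short steps, Python scripts to look and compute and a tool call to move; the robot and the scene stay as the last step left them, time stands still between calls to the robot, and variables do not carry over. Pictures are saved under pics/ and viewed, at most 10 in all, crops included, and the job is handed in when it is done.

Besides the shell and the picture viewer there is one more tool, called after "Emit:" as name(argument=value, ...) on one line, values as JSON. move_arm: Moves the arm, as the interface text tells. Its arguments: {"type":"object","properties":{"series":{"type":"array"},"grip_force":{"type":"number"}},"required":["series"]}

```bash
mkdir -p pics; ls; python3 - <<'E'
from workcell import *
import cv2
s=get_state()
for k,v in s.items(): print(k,v)
for n in ("side","top"):
    c=camera(n)
    cv2.imwrite(f"pics/{n}0.png",c["frame"][:,:,::-1])
    print(n,{k:v for k,v in c.items() if k!="frame"})
E
```

```text
pics
time_s 0.0
q [ 1.2011639   0.62933736  0.0384403   1.51836817 -0.02700094  0.99631617
 -0.01998998]
qd [-1.57270164e-03  1.47126334e-03 -3.36196605e-05 -1.36342589e-03
 -4.96653050e-05  3.82411531e-04  2.85427892e-03]
tau [ 1.26058650e-03 -5.49715662e+01  1.14395555e+00 -1.86627012e+01
 -5.21954312e-02  2.38856947e-02  1.64843632e-04]
tool_pos [ 0.19429118 -0.61957014  0.20455975]
ee_rot [-3.10354429e+00 -4.75156722e-01  4.89950530e-04]
force [-0.36710838  0.19263931 -0.23613996]
ft_torque [-0.00353544  0.00762272  0.03766126]
finger_force 0.0
gripper_width 0.09407722146217362
side {'fx': 419.2954247927395, 'fy': 419.2954247927395, 'cx': 281.44786138732866, 'cy': 209.05691487811274, 'position': array([ 0.43284367, -0.73037957,  0.65864731]), 'orientation': array([ 0.93152637, -0.07073224, -0.17311009])}
top {'fx': 462.81571489246994, 'fy': 462.81571489246994, 'cx': 283.5299801157265, 'cy': 211.04345286856696, 'position': array([0.4414114 , 0.01243031, 1.13480887]), 'orientation': array([ 0.08391747, -0.0783817 , -1.57392894])}
```

View pics/side0.png

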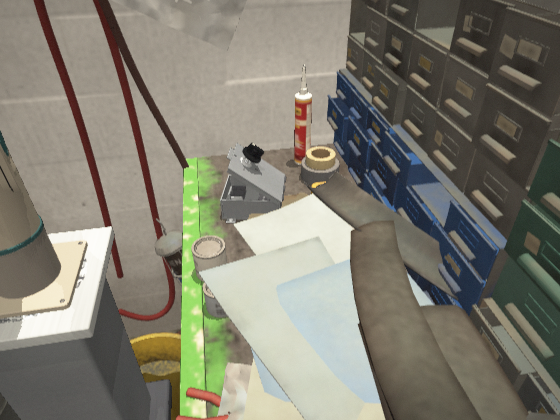

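View pics/top0.png

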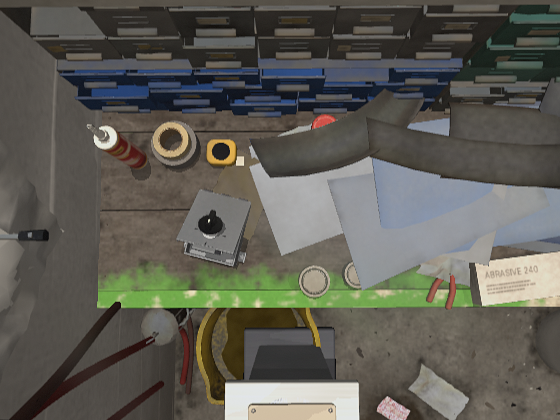

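The box, with its cover ajar, is at about (213,228) in the top view and (250,185) in the side view. The tins are at (314,281) and (352,275), and the tape is at (221,152). I'll zoom in to get corner pixels.

```bash
python3 - <<'E'
import cv2,numpy as np
a=cv2.imread("pics/top0.png")[180:280,170:260]; b=cv2.imread("pics/side0.png")[130:230,205:295]
f=lambda i:cv2.resize(i,None,fx=4.4,fy=4.4,interpolation=cv2.INTER_CUBIC)
o=[]
for i,(u0,v0) in((a,(170,180)),(b,(205,130))):
    i=f(i)
    for k in range(0,100,10):
        cv2.putText(i,str(v0+k),(0,int(k*4.4)+4),0,.35,(0,255,255)); cv2.line(i,(22,int(k*4.4)),(28,int(k*4.4)),(0,255,255))
        if k<90: cv2.putText(i,str(u0+k),(int(k*4.4)-8,438),0,.35,(0,255,255)); cv2.line(i,(int(k*4.4),420),(int(k*4.4),428),(0,255,255))
    o.append(i)
cv2.imwrite("pics/crop0.png",np.hstack(o))
E
```

```text
(no output)
```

View pics/crop0.png

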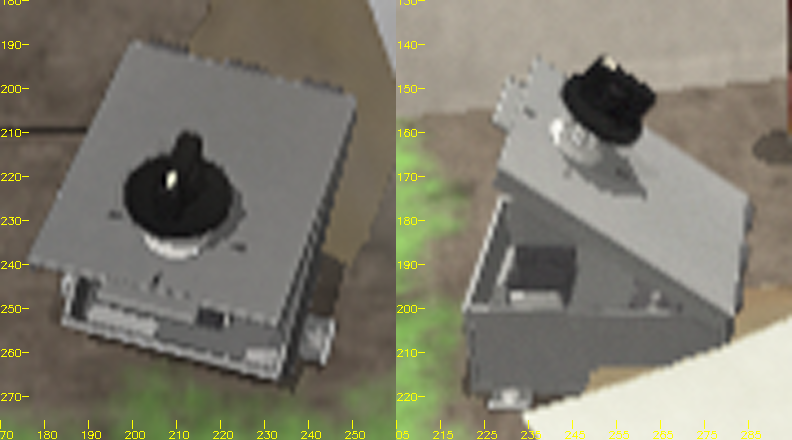

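```bash
cat > h.py <<'E'
from workcell import *
import numpy as np, cv2
from scipy.optimize import least_squares
from scipy.spatial.transform import Rotation as R
CAM={"side":(419.295,281.448,209.057,[0.43284367,-0.73037957,0.65864731],[0.93152637,-0.07073224,-0.17311009]),
"top":(462.816,283.530,211.043,[0.4414114,0.01243031,1.13480887],[0.08391747,-0.0783817,-1.57392894])}
def proj(n,P):
    f,cx,cy,p,r=CAM[n]; q=R.from_rotvec(r).inv().apply(np.atleast_2d(P)-p)
    return np.c_[cx-f*q[:,0]/q[:,2], cy+f*q[:,1]/q[:,2]]
def ray(n,uv,z):
    f,cx,cy,p,r=CAM[n]; d=R.from_rotvec(r).apply([(uv[0]-cx)/f,-(uv[1]-cy)/f,-1]); p=np.array(p); return p+d*(z-p[2])/d[2]
def box2w(x,P): c,s=np.cos(x[2]),np.sin(x[2]); P=np.atleast_2d(P); return np.c_[x[0]+c*P[:,0]-s*P[:,1],x[1]+s*P[:,0]+c*P[:,1],P[:,2]]
def cov(th,P):   # P in box coords when shut -> opened
    P=np.atleast_2d(P); d=.075-P[:,0]; h=P[:,2]-.06
    return np.c_[.075-d*np.cos(th)+h*np.sin(th),P[:,1],.06+d*np.sin(th)+h*np.cos(th)]
E
python3 - <<'E'
from h import *
C=[("top",(200.7,189.1),'h',.063,.065),("top",(250.7,202),'h',-.063,.065),("top",(176.8,239.5),'f',.063,.065),("top",(231.8,253.2),'f',-.063,.065),
("side",(228.2,169.8),'f',-.063,.0625),("side",(280.9,202.7),'h',-.063,.0605),("side",(285,175.5),'h',.063,.065),("side",(237.7,142.5),'f',.063,.065),
("top",(210.5,224.3),-.04,0,.095)]
B=[("side",(221.4,200.5),(-.075,-.06,.06)),("side",(222.3,218.2),(-.075,-.06,0)),("side",(229.8,174.8),(-.075,.06,.06))]
def f(x):
    o=[]
    for n,uv,a,y,z in C:
        a=x[4]+.156 if a=='h' else x[4] if a=='f' else a
        o.append(proj(n,box2w(x,cov(x[3],(a,y,z))))[0]-uv)
    for n,uv,P in B: o.append(proj(n,box2w(x,P))[0]-uv)
    return np.ravel(o)
r=least_squares(f,[.4,.15,0,.5,-.08],loss="soft_l1")
print(r.x.round(4)); print(r.fun.reshape(-1,2).round(1))
x=r.x
print("lip",box2w(x,cov(x[3],(-.083,0,.065))),"grip",box2w(x,cov(x[3],(-.04,0,.109))),"shut grip",box2w(x,(-.04,0,.109)))
print("white",ray("top",(314,281),.075),"grey",ray("top",(352,275),.06),"tape",ray("top",(221,152),.035))
E
```

```text
[ 0.5144  0.1713 -0.2583  0.6266 -0.079 ]
[[-0.9 -0.9]
 [ 1.  -0.5]
 [-1.  -0.8]
 [ 1.4  0.5]
 [-1.1 -0.8]
 [ 0.2  0.5]
 [ 0.8 -0.8]
 [-1.2  0.4]
 [ 0.  -0.6]
 [-1.3 -0.4]
 [ 0.2  1. ]
 [-1.  -0.3]]
lip [[0.4659874  0.18404948 0.15670259]] grip [[0.52460869 0.16856202 0.16712772]] shut grip [[0.47570443 0.18148229 0.109     ]]
white [ 0.39153791 -0.05241621  0.075     ] grey [ 0.40411958 -0.14088695  0.06      ] tape [0.69992059 0.16687823 0.035     ]
```

Fit is within about 1.4 px: box at (0.514, 0.171), yaw -0.258 and cover at 0.63 rad. I'll start moving, going up and toward the box while turning. Target tool yaw is 2.884, so that the last joint has room for the quarter turn.

Emit:
move_arm(series=[[[200,-110,-60],[0,0,-35],-0.7],[[200,-110,-60],[0,0,-35],-0.7],[[200,-110,-60],[0,0,-35],-0.7],[[200,-110,-60],[0,0,-35],-0.7],[[200,-110,-60],[0,0,-35],-0.7]], grip_force=30)

```text
time_s: 0.52
tool_pos: [0.3347, -0.473, 0.2586]
ee_rot: [-2.814, -1.395, 0.0]
force: [0.7, -0.8, 0.6]
gripper_width: 0.0798
finger_force: 0.0
```

```bash
cat >> h.py <<'E'
def togo(pos,yaw):
    s=get_state(); T=R.from_rotvec(s["ee_rot"]); c,n=np.cos(yaw),np.sin(yaw)
    G=R.from_matrix(np.array([[c,n,0],[n,-c,0],[0,0,-1]]))
    print("t",s["time_s"],"pos",s["tool_pos"].round(4),"F",s["force"].round(1),"M",s["ft_torque"].round(2),"w",round(s["gripper_width"],4),"q",s["q"].round(2))
    print("shift mm",(T.inv().apply(np.array(pos)-s["tool_pos"])*1e3).round(1),"turn deg",np.degrees((T.inv()*G).as_rotvec()).round(1))
E
python3 -c "
from h import *
togo([.45,-.35,.3],1.5); togo([.4854,.179,.2],2.884)"
```

```text
t 0.5167 pos [ 0.3347 -0.473   0.2586] F [ 0.7 -0.8  0.6] M [-0.07 -0.09  0.06] w 0.0798 q [ 1.    0.47 -0.14  1.65  0.07  1.03  0.18]
shift mm [167.7  17.3 -41.4] turn deg [ -0.   -0.  -33.2]
t 0.5167 pos [ 0.3347 -0.473   0.2586] F [ 0.7 -0.8  0.6] M [-0.07 -0.09  0.06] w 0.0798 q [ 1.    0.47 -0.14  1.65  0.07  1.03  0.18]
shift mm [ 610.2 -274.8   58.9] turn deg [  -0.    -0.  -112.5]
```

Emit:
move_arm(series=[[[168,17,-40],[0,0,-33],-0.7],[[168,17,-40],[0,0,-33],-0.7],[[168,17,-40],[0,0,-33],-0.7],[[168,17,-40],[0,0,-33],-0.7],[[168,17,-40],[0,0,-33],-0.7]])

```text
time_s: 0.93
tool_pos: [0.4565, -0.3446, 0.3003]
ee_rot: [2.29, 2.148, 0.01]
force: [0.7, 0.5, 1.0]
gripper_width: 0.0801
finger_force: 0.0
```

Emit:
move_arm(series=[[[180,0,0],[0,0,-30],-0.7],[[180,0,0],[0,0,-30],-0.7],[[180,0,0],[0,0,-30],-0.7],[[180,0,0],[0,0,-30],-0.7],[[180,0,0],[0,0,-30],-0.7]])

```text
time_s: 1.35
tool_pos: [0.4645, -0.1655, 0.2987]
ee_rot: [-1.66, -2.665, -0.004]
force: [0.3, 0.5, 0.3]
gripper_width: 0.08
finger_force: 0.0
```

```bash
python3 -c "
from h import *
togo([.4854,.179,.24],2.884)"
```

```text
t 1.35 pos [ 0.4645 -0.1655  0.2987] F [0.3 0.5 0.3] M [ 0.01 -0.11  0.01] w 0.08 q [ 0.66  0.33 -0.5   1.8   0.18  1.06  0.55]
shift mm [299.8 170.6  59.8] turn deg [  0.1  -0.1 -49.1]
```

Emit:
move_arm(series=[[[150,85,15],[0,0,-25],-0.7],[[150,85,15],[0,0,-25],-0.7],[[150,85,15],[0,0,-25],-0.7],[[150,85,15],[0,0,-25],-0.7],[[150,85,15],[0,0,-25],-0.7]])

```text
time_s: 1.77
tool_pos: [0.4763, 0.0071, 0.2835]
ee_rot: [-1.047, -2.961, -0.007]
force: [0.6, 0.5, 0.9]
gripper_width: 0.0799
finger_force: 0.0
```

Emit:
move_arm(series=[[[100,140,45],[0,0,-24],-0.7],[[100,140,45],[0,0,-24],-0.7],[[100,140,45],[0,0,-24],-0.7],[[100,140,45],[0,0,-24],-0.7],[[100,140,45],[0,0,-24],-0.7]])

```text
time_s: 2.18
tool_pos: [0.4877, 0.1772, 0.2373]
ee_rot: [-0.414, -3.112, -0.007]
force: [-0.3, 0.5, 0.6]
gripper_width: 0.0801
finger_force: 0.0
```

```bash
python3 -c "
from h import *
togo([.4854,.179,.15],2.884)
c=camera('wrist');cv2.imwrite('pics/w1.png',c['frame'][:,:,::-1])
print({k:v for k,v in c.items() if k!='frame'})"
```

```text
t 2.1833 pos [0.4877 0.1772 0.2373] F [-0.3  0.5  0.6] M [ 0.05 -0.12 -0.05] w 0.0801 q [ 0.1   0.49 -0.74  1.83  0.38  0.98  0.51]
shift mm [ 2.5  0.8 87.3] turn deg [ 0.2 -0.2 -0.4]
{'fx': 355.8006146985158, 'fy': 355.8006146985158, 'cx': 278.84138320578677, 'cy': 208.0610005149004, 'position': array([0.41354618, 0.19614408, 0.41687785]), 'orientation': array([-0.22183207, -0.17512605,  1.29882363])}
```

View pics/w1.png

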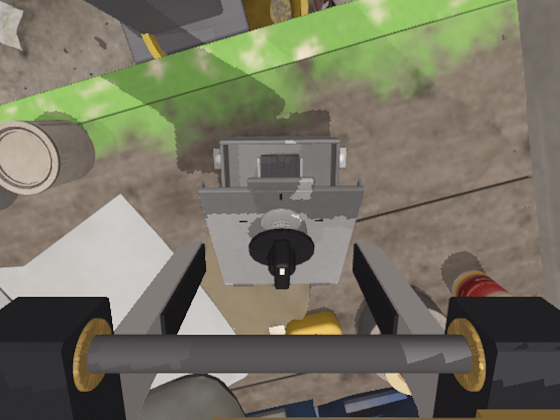

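The wrist view shows the stud wing (282,265) centred between the fingertips (205,245) and (355,245), with the box square to the tool. Now I'll lower onto the cover with both tips.

Emit:
move_arm(series=[[[2,1,30],[0,0,0],-0.7],[[2,1,60],[0,0,0],-0.7],[[2,1,75],[0,0,0],-0.7],[[2,1,85],[0,0,0],-0.7],[[2,1,95],[0,0,0],-0.7]])

```text
time_s: 2.65
tool_pos: [0.4877, 0.1709, 0.1428]
ee_rot: [0.43, 3.112, -0.002]
force: [0.7, -0.2, 0.8]
gripper_width: 0.0801
finger_force: 0.7
```

Emit:
move_arm(series=[[[0,0,7],[0,0,0],-0.7],[[0,0,14],[0,0,0],-0.7],[[0,0,21],[0,0,0],-0.7],[[0,0,28],[0,0,0],-0.7],[[0,0,35],[0,0,0],-0.7]])

```text
time_s: 3.07
tool_pos: [0.4875, 0.1726, 0.1082]
ee_rot: [0.426, 3.112, 0.001]
force: [-0.1, -0.2, 1.4]
gripper_width: 0.0796
finger_force: 0.7
```

```bash
python3 -c "
from h import *
togo([.4854,.179,.065],2.884)"
```

```text
t 3.0667 pos [0.4875 0.1726 0.1082] F [-0.1 -0.2  1.4] M [ 0.02  0.03 -0.01] w 0.0796 q [ 0.01  0.65 -0.61  1.97  0.56  0.7   0.35]
shift mm [ 3.8  5.6 43.2] turn deg [ 0.   0.  -0.8]
```

Emit:
move_arm(series=[[[2,3,6],[0,0,0],-0.7],[[4,5,12],[0,0,0],-0.7],[[4,5,18],[0,0,0],-0.7],[[4,5,24],[0,0,0],-0.7],[[4,5,30],[0,0,-0.5],-0.7]])

```text
time_s: 3.48
tool_pos: [0.4846, 0.1788, 0.0779]
ee_rot: [-0.411, -3.114, -0.001]
force: [-0.1, 1.3, 1.5]
gripper_width: 0.0801
finger_force: 0.6
```

Emit:
move_arm(series=[[[0,0,2],[0,0,0],-0.7],[[0,0,4],[0,0,0],-0.7],[[0,0,6],[0,0,0],-0.7],[[0,0,8],[0,0,0],-0.7],[[0,0,10],[0,0,0],-0.7]])

```text
time_s: 3.9
tool_pos: [0.4848, 0.1783, 0.0684]
ee_rot: [0.413, 3.114, 0.0]
force: [-0.5, 0.2, 1.7]
gripper_width: 0.0798
finger_force: 0.6
```

```bash
python3 -c "
from h import *
togo([.4854,.179,.065],2.884)"
```

```text
t 3.9 pos [0.4848 0.1783 0.0684] F [-0.5  0.2  1.7] M [ 0.07  0.03 -0.02] w 0.0798 q [-0.05  0.7  -0.55  2.    0.63  0.61  0.29]
shift mm [-0.4  0.8  3.4] turn deg [ 0.   0.  -0.3]
```

Emit:
move_arm(series=[[[0,0,1],[0,0,0],-0.7],[[0,0,2],[0,0,0],-0.7],[[0,0,3],[0,0,0],-0.7],[[0,0,3],[0,0,0],-0.7]])

```text
time_s: 4.23
tool_pos: [0.4848, 0.1783, 0.0654]
ee_rot: [0.412, 3.114, -0.0]
force: [-0.7, -0.6, 0.1]
gripper_width: 0.0797
finger_force: 0.0
```

Emit:
move_arm(series=[[[0,0,1],[0,0,0],-0.7],[[0,0,1],[0,0,0],-0.7]])

```text
time_s: 4.4
tool_pos: [0.4849, 0.1783, 0.0652]
ee_rot: [0.413, 3.113, -0.001]
force: [-2.5, -1.3, 8.5]
gripper_width: 0.0799
finger_force: 4.0
```

```bash
python3 -c "
from h import *
togo([.4854,.179,.065],2.884)
c=camera('wrist');cv2.imwrite('pics/w2.png',c['frame'][:,:,::-1])
print({k:v for k,v in c.items() if k!='frame'})
c=camera('side');cv2.imwrite('pics/s2.png',cv2.resize(c['frame'][130:230,205:295,::-1],None,fx=5,fy=5,interpolation=2))"
```

```text
t 4.4 pos [0.4849 0.1783 0.0652] F [-2.5 -1.3  8.5] M [-0.11  0.34  0.04] w 0.0799 q [-0.05  0.71 -0.54  2.    0.64  0.61  0.28]
shift mm [-0.3  0.8  0.2] turn deg [-0.   0.1 -0.3]
{'fx': 355.8006146985158, 'fy': 355.8006146985158, 'cx': 278.84138320578677, 'cy': 208.0610005149004, 'position': array([0.41026757, 0.19802405, 0.24449263]), 'orientation': array([-0.22753358, -0.17427902,  1.30028559])}
```

View pics/s2.png

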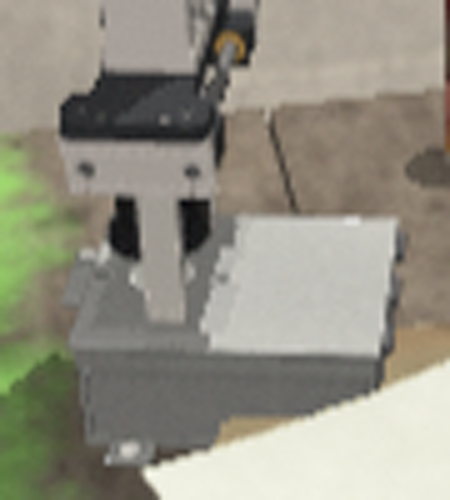

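The side crop shows the cover lying flat on the box, and contact was felt at z = 65 mm, so it is shut. I'll check the stud's place from the wrist camera.

View pics/w2.png

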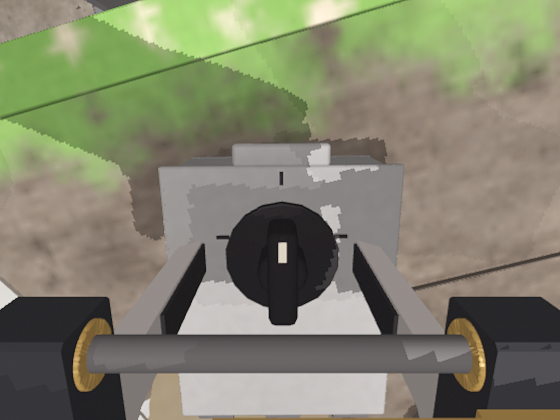

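```bash
python3 - <<'E'
from h import *
CAM["w"]=(355.8,278.841,208.061,[0.41026757,0.19802405,0.24449263],[-0.22753358,-0.17427902,1.30028559])
x=[.5144,.1713,-.2583]
for n,P in (("wing front top",(-.06,0,.119)),("wing back top",(-.02,0,.119)),("flange front",(-.066,0,.095)),("flange L",(-.04,.026,.095)),("flange R",(-.04,-.026,.095)),("cov fl",(-.079,.063,.065)),("cov fr",(-.079,-.063,.065))):
    print(n,proj("w",box2w(x,P)).round(0))
E
```

```text
wing front top [[281. 242.]]
wing back top [[282. 335.]]
flange front [[281. 210.]]
flange L [[338. 264.]]
flange R [[224. 265.]]
cov fl [[405. 169.]]
cov fr [[157. 170.]]
```

```bash
python3 - <<'E'
from h import *
CAM["w"]=(355.8,278.841,208.061,[0.41026757,0.19802405,0.24449263],[-0.22753358,-0.17427902,1.30028559])
s=get_state(); T=R.from_rotvec(s["ee_rot"])
for P in ((-.008,.04,0),(.008,.04,0),(-.008,-.04,0),(.008,-.04,0)): print(P,proj("w",T.apply(P)+s["tool_pos"]).round(0))
x=[.5144,.1713,-.2583]
obs=[((-.066,0,.095),(282,202)),((-.04,.026,.095),(338,256)),((-.04,-.026,.095),(226,256)),((-.02,0,.119),(282,325))]
f=lambda d:np.ravel([proj("w",box2w([x[0]+d[0],x[1]+d[1],x[2]],P))[0]-uv for P,uv in obs])
r=least_squares(f,[0,0]);d=r.x;print(d,r.fun.round(1)); g=box2w([x[0]+d[0],x[1]+d[1],x[2]],(-.04,0,.109));print(g)
togo(g[0],2.884)
E
```

```text
(-0.008, 0.04, 0) [[352. 272.]]
(0.008, 0.04, 0) [[354. 244.]]
(-0.008, -0.04, 0) [[207. 272.]]
(0.008, -0.04, 0) [[205. 244.]]
[-0.00381853  0.00134878] [-0.2 -1.5  1.4  0.1 -1.6  0.5  0.4  1.1]
[[0.47190845 0.18286628 0.109     ]]
t 4.5 pos [0.4849 0.1783 0.0652] F [-2.5 -0.7  7.9] M [-0.05  0.31  0.02] w 0.0797 q [-0.05  0.71 -0.54  2.    0.64  0.61  0.28]
shift mm [ 13.7   1.  -43.8] turn deg [-0.   0.1 -0.3]
```

Predicted fingertips match the picture, so I trust the wrist-based stud axis at (0.4719, 0.1829). Next I'll lift, shift 14 mm and close on the wing.

Emit:
move_arm(series=[[[0,0,-20],[0,0,0],-0.7],[[7,1,-34],[0,0,0],-0.7],[[14,1,-34],[0,0,-0.3],-0.7],[[14,1,-34],[0,0,-0.3],-0.7],[[14,1,-34],[0,0,-0.3],-0.7]])

```text
time_s: 4.92
tool_pos: [0.4711, 0.1826, 0.098]
ee_rot: [-0.404, -3.115, 0.001]
force: [-0.6, 0.0, -0.8]
gripper_width: 0.08
finger_force: 0.0
```

```bash
python3 -c "
from h import *
togo([.4719,.1829,.0985],2.884)"
```

```text
t 4.9167 pos [0.4711 0.1826 0.098 ] F [-0.6  0.  -0.8] M [ 0.06 -0.14 -0.02] w 0.08 q [-0.03  0.65 -0.59  2.01  0.59  0.66  0.31]
shift mm [-0.7  0.5 -0.5] turn deg [-0. -0. -0.]
```

Emit:
move_arm(series=[[[-0.5,0.5,0],[0,0,0],0.3],[[-0.5,0.5,0],[0,0,0],0.6],[[-0.5,0.5,0],[0,0,0],1],[[-0.5,0.5,0],[0,0,0],1],[[-0.5,0.5,0],[0,0,0],1]], grip_force=30)

```text
time_s: 5.33
tool_pos: [0.472, 0.1832, 0.0982]
ee_rot: [-0.405, -3.115, 0.0]
force: [-0.2, 0.9, 0.7]
gripper_width: 0.0499
finger_force: 0.0
```

Emit:
move_arm(series=[[[0,0,0],[0,0,0],1],[[0,0,0],[0,0,0],1],[[0,0,0],[0,0,0],1],[[0,0,0],[0,0,0],1],[[0,0,0],[0,0,0],1]])

```text
time_s: 5.75
tool_pos: [0.4721, 0.1833, 0.0985]
ee_rot: [0.404, 3.115, 0.0]
force: [-0.6, -0.2, -1.0]
gripper_width: 0.0169
finger_force: 0.0
```

```bash
python3 -c "
from h import *
togo([.4719,.1829,.0985],2.884)"
```

```text
t 5.75 pos [0.4721 0.1833 0.0985] F [-0.6 -0.2 -1. ] M [-0.02 -0.14 -0.05] w 0.0169 q [-0.03  0.65 -0.59  2.    0.58  0.66  0.31]
shift mm [ 0.1 -0.5 -0. ] turn deg [ 0.  0. -0.]
```

Emit:
move_arm(series=[[[0,0,0],[0,0,0],1],[[0,0,0],[0,0,0],1],[[0,0,0],[0,0,0],1]])

```text
time_s: 6.0
tool_pos: [0.4721, 0.1833, 0.0985]
ee_rot: [0.404, 3.115, -0.0]
force: [-0.6, 0.0, 0.5]
gripper_width: 0.0122
finger_force: 30.0
```

Emit:
move_arm(series=[[[0,0,2],[0,0,0],1],[[0,0,4],[0,0,0],1],[[0,0,6],[0,0,0],1],[[0,0,8],[0,0,0],1],[[0,0,8],[0,0,0],1]])

```text
time_s: 6.42
tool_pos: [0.4721, 0.1833, 0.0903]
ee_rot: [0.404, 3.115, -0.0]
force: [-1.6, -1.0, 6.5]
gripper_width: 0.0116
finger_force: 30.0
```

```bash
python3 -c "
from h import *
togo([.4719,.1829,.0905],2.884)"
```

```text
t 6.4167 pos [0.4721 0.1833 0.0903] F [-1.6 -1.   6.5] M [-0.13  0.07  0.05] w 0.0116 q [-0.04  0.66 -0.58  2.01  0.6   0.64  0.3 ]
shift mm [ 0.1 -0.5 -0.2] turn deg [-0.  0. -0.]
```

Spring force matches the model: 6.5 N at 8.2 mm. I'll go on to about 12 mm, then in 1 mm steps.

Emit:
move_arm(series=[[[0,0,1],[0,0,0],1],[[0,0,2],[0,0,0],1],[[0,0,3],[0,0,0],1],[[0,0,4],[0,0,0],1],[[0,0,4],[0,0,0],1]])

```text
time_s: 6.83
tool_pos: [0.4721, 0.1834, 0.0866]
ee_rot: [0.404, 3.115, -0.0]
force: [-0.5, -1.1, 7.4]
gripper_width: 0.0121
finger_force: 30.0
```

Emit:
move_arm(series=[[[0,0,1],[0,0,0],1],[[0,0,1],[0,0,0],1],[[0,0,1],[0,0,0],1]])

```text
time_s: 7.08
tool_pos: [0.4721, 0.1833, 0.0858]
ee_rot: [0.404, 3.115, -0.0]
force: [-1.0, -0.4, 8.2]
gripper_width: 0.012
finger_force: 30.0
```

Emit:
move_arm(series=[[[0,0,0.7],[0,0,0],1],[[0,0,0.7],[0,0,0],1],[[0,0,0.7],[0,0,0],1]])

```text
time_s: 7.33
tool_pos: [0.4721, 0.1834, 0.0852]
ee_rot: [0.404, 3.115, -0.0]
force: [-1.5, -0.5, 7.6]
gripper_width: 0.0116
finger_force: 30.0
```

Emit:
move_arm(series=[[[0,0,0.7],[0,0,0],1],[[0,0,0.7],[0,0,0],1],[[0,0,0.7],[0,0,0],1]])

```text
time_s: 7.58
tool_pos: [0.4722, 0.1834, 0.085]
ee_rot: [0.404, 3.114, -0.001]
force: [-3.2, -1.1, 14.1]
gripper_width: 0.0115
finger_force: 30.0
```

The bottom was met at z ≈ 85.0 mm, about 13.5 mm in, with 5 N of excess force. I'll ease off 0.5 mm and begin turning gently (clockwise from above = +z of the tool).

Emit:
move_arm(series=[[[0,0,-0.5],[0,0,2],1],[[0,0,-0.5],[0,0,4],1],[[0,0,-0.5],[0,0,6],1],[[0,0,-0.5],[0,0,8],1],[[0,0,-0.5],[0,0,10],1]])

```text
time_s: 8.0
tool_pos: [0.4723, 0.1836, 0.0851]
ee_rot: [0.677, 3.067, 0.001]
force: [-1.9, -0.8, 9.4]
gripper_width: 0.0119
finger_force: 30.0
```

```bash
python3 -c "
from h import *
togo([.4721,.1834,.085],2.884-1.53)"
```

```text
t 8.0 pos [0.4723 0.1836 0.0851] F [-1.9 -0.8  9.4] M [-0.15  0.31 -0.07] w 0.0119 q [-0.08  0.66 -0.52  2.01  0.56  0.61  0.15]
shift mm [ 0.1 -0.3  0.1] turn deg [ 0.1  0.  77.5]
```

Emit:
move_arm(series=[[[0,0,0],[0,0,1],1],[[0,0,0],[0,0,2],1],[[0,0,0],[0,0,3],1],[[0,0,0],[0,0,4],1],[[0,0,0],[0,0,5],1]])

```text
time_s: 8.42
tool_pos: [0.4723, 0.1838, 0.0852]
ee_rot: [0.808, 3.035, 0.001]
force: [-1.3, -0.5, 8.7]
gripper_width: 0.0117
finger_force: 30.0
```

```bash
python3 -c "
from h import *
togo([.4721,.1834,.085],2.884-1.53)"
```

```text
t 8.4167 pos [0.4723 0.1838 0.0852] F [-1.3 -0.5  8.7] M [-0.11  0.28  0.01] w 0.0117 q [-0.09  0.65 -0.5   2.02  0.54  0.6   0.09]
shift mm [ 0.  -0.4  0.2] turn deg [ 0.1  0.  72.6]
```

Emit:
move_arm(series=[[[0,0,0],[0,0,2],1],[[0,0,0],[0,0,4],1],[[0,0,0],[0,0,6],1],[[0,0,0],[0,0,8],1],[[0,0,0],[0,0,10],1]])

```text
time_s: 8.83
tool_pos: [0.4725, 0.184, 0.0852]
ee_rot: [1.071, 2.952, 0.002]
force: [-1.0, 0.4, 8.9]
gripper_width: 0.0116
finger_force: 30.0
```

```bash
python3 -c "
from h import *
togo([.4721,.1834,.085],2.884-1.53)"
```

```text
t 8.8333 pos [0.4725 0.184  0.0852] F [-1.   0.4  8.9] M [-0.04  0.21  0.01] w 0.0116 q [-0.12  0.64 -0.45  2.02  0.49  0.59 -0.04]
shift mm [-0.  -0.7  0.2] turn deg [ 0.1 -0.  62.6]
```

25° turned with no resistance, so it is free in the slot. Continuing.

Emit:
move_arm(series=[[[0,0,0],[0,0,4],1],[[0,0,0],[0,0,8],1],[[0,0,0],[0,0,12],1],[[0,0,0],[0,0,16],1],[[0,0,0],[0,0,20],1]])

```text
time_s: 9.25
tool_pos: [0.473, 0.1843, 0.0852]
ee_rot: [1.569, 2.72, 0.004]
force: [-0.6, 0.1, 8.4]
gripper_width: 0.0112
finger_force: 30.0
```

Emit:
move_arm(series=[[[0,0,0],[0,0,4],1],[[0,0,0],[0,0,8],1],[[0,0,0],[0,0,12],1],[[0,0,0],[0,0,16],1],[[0,0,0],[0,0,20],1]])

```text
time_s: 9.67
tool_pos: [0.4735, 0.1846, 0.0854]
ee_rot: [2.018, 2.407, 0.006]
force: [0.7, 1.2, 8.4]
gripper_width: 0.0117
finger_force: 30.0
```

```bash
python3 -c "
from h import *
togo([.4721,.1834,.085],2.884-1.53)"
```

```text
t 9.6667 pos [0.4735 0.1846 0.0854] F [0.7 1.2 8.4] M [ 0.14 -0.1   0.01] w 0.0117 q [-0.25  0.62 -0.26  2.02  0.29  0.53 -0.54]
shift mm [-0.9 -1.6  0.4] turn deg [ 0.2 -0.1 22.5]
```

Emit:
move_arm(series=[[[0,0,0.2],[0,0,4],1],[[0,0,0.2],[0,0,8],1],[[0,0,0.2],[0,0,12],1],[[0,0,0.2],[0,0,16],1],[[0,0,0.2],[0,0,20],1]])

```text
time_s: 10.08
tool_pos: [0.4741, 0.1845, 0.0853]
ee_rot: [2.405, 2.02, 0.007]
force: [0.6, 0.9, 7.8]
gripper_width: 0.0119
finger_force: 30.0
```

Emit:
move_arm(series=[[[0,0,0],[0,0,0.8],1],[[0,0,0],[0,0,1.6],1],[[0,0,0],[0,0,2.4],1],[[0,0,0],[0,0,2.4],1]])

```text
time_s: 10.42
tool_pos: [0.4742, 0.1845, 0.0853]
ee_rot: [2.444, 1.972, 0.007]
force: [1.0, 0.3, 7.3]
gripper_width: 0.0116
finger_force: 30.0
```

```bash
python3 -c "
from h import *
togo([.4721,.1834,.085],2.884-1.53)"
```

```text
t 10.4167 pos [0.4742 0.1845 0.0853] F [1.  0.3 7.3] M [ 0.11 -0.29  0.04] w 0.0116 q [-0.33  0.61 -0.15  2.02  0.17  0.52 -0.81]
shift mm [-1.5 -1.8  0.3] turn deg [ 0.2 -0.2  0.2]
```

Emit:
move_arm(series=[[[0,0,0],[0,0,0.7],1],[[0,0,0],[0,0,1.4],1],[[0,0,0],[0,0,2],1],[[0,0,0],[0,0,2],1]])

```text
time_s: 10.75
tool_pos: [0.4742, 0.1845, 0.0853]
ee_rot: [2.478, 1.929, 0.007]
force: [1.3, -0.1, 8.7]
gripper_width: 0.0115
finger_force: 30.0
```

```bash
python3 -c "
from h import *
togo([.4721,.1834,.085],2.884-1.53)
c=camera('wrist');cv2.imwrite('pics/w3.png',c['frame'][:,:,::-1])"
```

```text
t 10.75 pos [0.4742 0.1845 0.0853] F [ 1.3 -0.1  8.7] M [ 0.04 -0.33  0.04] w 0.0115 q [-0.33  0.61 -0.14  2.02  0.16  0.51 -0.83]
shift mm [-1.6 -1.8  0.3] turn deg [ 0.2 -0.2 -1.8]
```

View pics/w3.png

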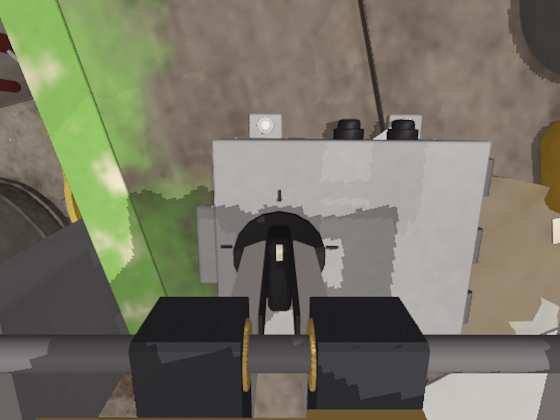

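The wrist view shows the wing (280,265) turned a quarter, now across the box and aligned with the mark at (279,195). Now I'll let it up slowly.

Emit:
move_arm(series=[[[0,0,-1],[0,0,0],1],[[0,0,-2],[0,0,0],1],[[0,0,-3],[0,0,0],1],[[0,0,-4],[0,0,0],1],[[0,0,-4],[0,0,0],1]])

```text
time_s: 11.22
tool_pos: [0.4742, 0.1845, 0.0893]
ee_rot: [2.477, 1.93, 0.007]
force: [1.5, 0.9, 6.3]
gripper_width: 0.0118
finger_force: 30.0
```

```bash
python3 -c "
from h import *
togo([.4742,.1845,.085],2.884-1.53)"
```

```text
t 11.2167 pos [0.4742 0.1845 0.0893] F [1.5 0.9 6.3] M [ 0.08 -0.37  0.08] w 0.0118 q [-0.33  0.6  -0.14  2.02  0.16  0.52 -0.83]
shift mm [0.  0.  4.3] turn deg [ 0.2 -0.2 -1.7]
```

Emit:
move_arm(series=[[[0,0,-0.7],[0,0,0],1],[[0,0,-1.2],[0,0,0],1],[[0,0,-1.2],[0,0,0],1]])

```text
time_s: 11.47
tool_pos: [0.4741, 0.1845, 0.0902]
ee_rot: [2.478, 1.93, 0.007]
force: [2.6, 0.8, 5.7]
gripper_width: 0.0118
finger_force: 30.0
```

```bash
python3 -c "
from h import *
togo([.4742,.1845,.085],2.884-1.53)"
```

```text
t 11.4667 pos [0.4741 0.1845 0.0902] F [2.6 0.8 5.7] M [ 0.22 -0.62  0.06] w 0.0118 q [-0.33  0.6  -0.14  2.02  0.16  0.53 -0.83]
shift mm [0.  0.  5.2] turn deg [ 0.2 -0.2 -1.7]
```

Emit:
move_arm(series=[[[0,0,-0.4],[0,0,0],1],[[0,0,-0.7],[0,0,0],1],[[0,0,-0.7],[0,0,0],1]])

```text
time_s: 11.72
tool_pos: [0.4741, 0.1844, 0.0904]
ee_rot: [2.478, 1.93, 0.007]
force: [5.5, 1.9, 1.1]
gripper_width: 0.0116
finger_force: 30.0
```

The force fell off while z stayed at 90.4 mm, so the lock is holding. Easing and releasing.

Emit:
move_arm(series=[[[0,0,0.5],[0,0,0],1],[[0,0,0.5],[0,0,-2],1],[[0,0,0.5],[0,0,-4],0.6],[[0,0,0.5],[0,0,-4],0],[[0,0,0.5],[0,0,-4],-0.5]], grip_force=10)

```text
time_s: 12.13
tool_pos: [0.4696, 0.182, 0.0889]
ee_rot: [-2.41, -2.014, 0.008]
force: [0.4, 1.2, -0.1]
gripper_width: 0.0285
finger_force: 0.0
```

Emit:
move_arm(series=[[[0,0,0],[0,0,0],-0.5],[[0,0,0],[0,0,0],-0.5],[[0,0,0],[0,0,0],-0.5],[[0,0,0],[0,0,0],-0.5],[[0,0,0],[0,0,0],-0.5]])

```text
time_s: 12.55
tool_pos: [0.4718, 0.1832, 0.0897]
ee_rot: [-2.41, -2.015, 0.001]
force: [-0.4, 0.1, 0.3]
gripper_width: 0.062
finger_force: 0.0
```

Emit:
move_arm(series=[[[0,0,-20],[0,0,0],-0.5],[[0,0,-50],[0,0,0],-0.5],[[0,0,-85],[0,0,0],-0.5],[[0,0,-120],[0,0,0],-0.5],[[0,0,-120],[0,0,0],-0.5]])

```text
time_s: 12.97
tool_pos: [0.4757, 0.1852, 0.2157]
ee_rot: [2.408, 2.013, 0.017]
force: [0.3, 0.8, 1.1]
gripper_width: 0.0707
finger_force: 0.0
```

Emit:
move_arm(series=[[[0,0,0],[0,0,0],-0.5],[[0,0,0],[0,0,0],-0.5],[[0,0,0],[0,0,0],-0.5],[[0,0,0],[0,0,0],-0.5]])

```text
time_s: 13.3
tool_pos: [0.4711, 0.1829, 0.2084]
ee_rot: [-2.409, -2.015, 0.004]
force: [0.7, 0.3, -0.2]
gripper_width: 0.0702
finger_force: 0.0
```

```bash
python3 -c "
from h import *
c=camera('wrist');a=c['frame'][:,:,::-1]
b=cv2.resize(camera('side')['frame'][130:230,205:255,::-1],None,fx=4.2,fy=4.2)
cv2.imwrite('pics/w4.png',np.hstack([a,b]))"
```

```text
(no output)
```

View pics/w4.png

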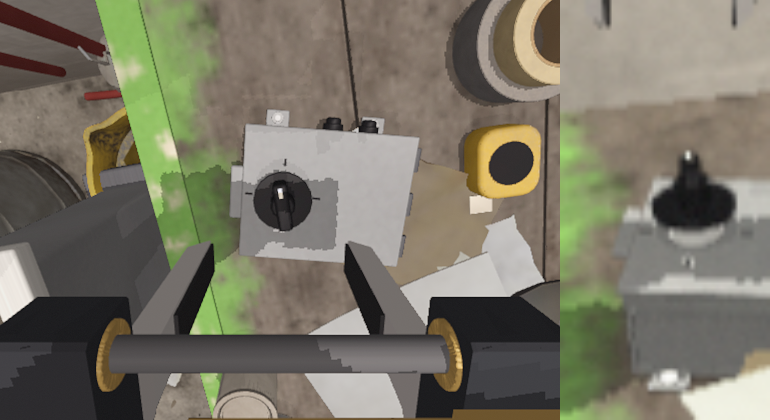

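The wrist view shows the cover shut and the free wing (283,200) lying across the box, still turned about 1.4 rad. In the side inset the stud sits low in the cover. Nothing is touching it, so I'm handing in.

```bash
python3 -c "
from workcell import *
print(hand_in())"
```

```text
the job is handed in; nothing more can be done
None
```

The cover is shut and the stud is turned and was holding in its lock when I let go; the arm is clear, I did not touch the tins or the tape measure, and the job is handed in (no verdict was returned).

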